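# Roll a furniture leg into the groove of the drilling jig

## Robot

A 6-joint arm with a two-finger parallel gripper is mounted at the origin on the work surface. World frame = base frame: x ahead of the robot, y to its left, z up, the work surface at z = 0. Lengths are in m, angles in rad, forces in N, time in s.
With the tool pointing down it reaches from about 0.35 to 0.875 m from the base axis. Payload 15.5 kg.
Tool frame: the origin (TCP) lies on the front face of the gripper's body, between the roots of the fingers; the fingertips stand 73 mm ahead of it and the grasp point (between the pads) lies 54 mm ahead of it; z points along the fingers, x is the direction in which the jaws open and shut, and the axes are right-handed (so a half turn about z gives the same grasp; the last joint's range is limited). The gripper opens to 85 mm and grips with 20 to 120 N. Pads are 22 mm wide; open, the fingers measure 114 mm over their backs; the gripper's body (76 mm by 85 mm) begins 54 mm behind the grasp point. The pads swing forward as they close: fully open they stand 13 mm farther back than shut.
Start: joints at [-1.292, 0.494, 1.345, -0, 1.302, -0.096], TCP at [0.229, -0.582, 0.304] pointing down, gripper open.
Joint ranges: [-2.91, 2.91], [-0.82, 2.16], [0.22, 2.67], [-1.22, 4.37], [0.12, 2.79], [-3.08, 3.08]. Speed limits (rad/s): [1.89, 1.89, 2.57, 3.01, 3.01, 3.01].

## Interface

Orientations are given as a rotation vector (axis times angle).
In Python, from plant import manip, snapshot gives the robot as it stands.
- The arm moves only by the tool step_arm, never from a script. Its arguments are lists of equal length, an entry for each row: "travel": the shift along the tool's x, y, z in m, a list of three; "delta_rot": the turn, a rotation vector about the tool's x, y, z in degrees, a list of three; "gripper": the opening, from 0 (shut) to 1 (fully open). A call has exactly 8 rows; each row shifts and turns the commanded pose from where the row before left it, along the tool's axes as they then stand; what a row does not reach is not made up. A row lasts 1/12 s, in which the tool goes at most 41.7 mm and 7.16 degrees, less where a joint would pass 70% of its speed; a pose out of reach is approached as far as the arm can. A call is refused whole if a number of a shift passes 0.0417 or a number of a turn 7.16, either way. A call with a gripper value outside its range is refused whole. The fingers move at their own pace and stop on an object; the grip force is fixed at half the most. Time passes only in rows, so rows that do not move let the fingers close, or fill a call up. It gives the time, the measured TCP pose, the force and the opening at its end, in the units of the state.
- manip.get_state(): the state, without advancing time (a new reading comes with each control period).
- snapshot(name): name is "scene" or "top" or "wrist"; returns a dict with "frame" (400x640x3 uint8, red, green, blue), "depth" (400x640 float32, m along the optical axis (not along the pixel's ray), 0 where there is no reading), "fx", "fy", "cx", "cy" (pixels), "camera_from_world" (4x4, takes a point from world to camera coordinates); the wrist camera has in their place "mount" (4x4, takes a point from camera to tool coordinates, whose origin is the TCP and whose axes are the tool frame's). Camera axes: x right, y down, z forward; pixel columns grow to the right and rows downward; lengths in m; the calibration is good to about 2 mm. A picture is of the moment at which its call begins: read the wrist's pose just before it.
- manip.job_done(): hands the job in, once; it reports no verdict.
The state is a dict: "t": time; "joint_positions": joint angles; "qvel": joint speeds; "tau": joint torques, N m; "ee_pos": TCP position; "tool_rot": TCP orientation; "ft_force": force on the tool from outside, world axes, zero at the start; "ft_torque": the same for the moment, N m; "finger_gap": finger opening in m.
Only numpy, scipy, OpenCV 4.12 (cv2) and the standard library are available. Lean on these libraries where they do the work, as an engineer would, in place of code of your own. Each camera call takes 0.05 s, during which the arm holds its last target. There are 200 camera calls.

## Task

On the drilling jig board, roll the long tubular furniture leg across the board by pushing its side until it drops into the V-groove. Then push on its near end with a fingertip to slide it along the groove until its far end touches the stop plate, and leave it lying there. Do not grasp or lift the leg, and leave the short upright leg, the jar and the toy truck alone.

Things in the scene. Friction and masses are not known exactly. Their poses are not given: they have to be found in the camera images.
- leg: The long furniture leg: plain aluminium tube with flush black end caps, 44 mm diameter, 150 mm long, about 0.25 kg. It lies free to roll on the jig board left or right of the groove, within 5 degrees of parallel to it. Origin at its centre on its axis, 38 mm above the bench at the start; x runs along the tube, y and z turn as it rolls, z up at the start.
- screw_hole (a point): A dark 10 mm screw hole mark on the long leg's side, midway along: a surface point 22 mm from the axis along the leg's own -z. Underneath at the start; on top after half a turn (69 mm of rolling).
- cradle: The jig board: a dark wooden board fixed on the bench, its flat deck 16 mm above the bench, x from -150 to +83 mm, y from -230 to +230 mm. Along its middle (y = 0) runs a steel V-groove, 40 mm wide at the deck, flanks 35 degrees, its bottom 2 mm above the bench, over the full x length. Origin at bench level under the seat; x along the groove towards the stop (away from the robot), y left, z up.
- stop_face (a point): Point on the near face of the steel stop plate, on the line of the seated leg's axis: board x = +75, y = 0, 29 mm above the bench. The plate stands across the groove's far end, 44 mm wide, 8 mm thick, its top 45 mm above the bench.
- seat (a point): Where the leg's centre is when it lies in the groove against the stop: board x = 0, y = 0, 29 mm above the bench. The leg's near end is then at board x = -75 mm. Sliding the leg along the groove takes a few newtons (the steel is smooth).
- short_leg: Bystander: a short leg, aluminium with a black cap on top, standing upright on the board's deck on the other side of the groove from the long leg, 36 mm diameter, 80 mm high. Origin at the centre of its underside.
- jar: Bystander: a clear jar with a steel cap, 60 mm diameter, 85 mm high, standing on the right of the bench. Origin at the centre of its underside.
- toy_truck: Bystander: a wooden toy truck, about 64 mm (x) by 130 mm (y) and 68 mm high, standing beyond the board. Origin at the centre of its underside.
Not all that is in view belongs to the job. Leave any purple or turquoise look-alike of the leg alone.

How it is judged:
By the outcome, as a careful person would: the job done as asked, in the order asked, and still so for the second after the job is handed in, with the robot touching nothing.
It also fails if it takes over 51 s, if anything falls off the work surface, if the arm or the gripper's body presses on something with over 40 N, if the wrist force passes 120 N, or if a joint passes its speed limit or range.

## Working session

There is one attempt and no reset: what is moved stays moved. The work goes in short steps, Python scripts to look and compute and a tool call to move; the robot and the scene stay as the last step left them, time stands still between calls to the robot, and variables do not carry over. Pictures are saved under pics/ and viewed, about 8 in all and at most 12, crops included, and the job is handed in when it is done.

Besides the shell and the picture viewer there is one more tool, called after "Call:" by a JSON object that holds its "op" and its "data", one argument or row to a line. step_arm: Moves the arm, as the interface text tells. Its arguments: {"type":"object","properties":{"travel":{"type":"array","items":{"type":"array","items":{"type":"number"}}},"delta_rot":{"type":"array","items":{"type":"array","items":{"type":"number"}}},"gripper":{"type":"array","items":{"type":"number"}}},"required":["travel","delta_rot","gripper"]}

```bash
mkdir -p pics; cat > h.py <<'E'
import numpy as np, cv2
from plant import manip, snapshot
from scipy.spatial.transform import Rotation as R
def snap(n):
    s=manip.get_state(); d=snapshot(n)
    if 'mount' in d:
        T=np.eye(4);T[:3,:3]=R.from_rotvec(s['tool_rot']).as_matrix();T[:3,3]=s['ee_pos']
        d['wc']=T@d['mount']
    else: d['wc']=np.linalg.inv(d['camera_from_world'])
    return d
def cloud(d):
    z=d['depth'];v,u=np.mgrid[:z.shape[0],:z.shape[1]]
    P=np.stack([(u-d['cx'])/d['fx']*z,(v-d['cy'])/d['fy']*z,z],-1)
    W=P@d['wc'][:3,:3].T+d['wc'][:3,3]; W[z==0]=np.nan
    return W
def save(d,n): cv2.imwrite(f'pics/{n}.png',d['frame'][:,:,::-1])
E
python3 - <<'E'
from h import *
s=manip.get_state();print(s)
for n in('top','scene'):
    d=snap(n);save(d,n+'0');np.save(n+'0.npy',cloud(d));print(d['wc'].round(3))
E
```

```text
{'t': 0.0, 'joint_positions': array([-1.29145950e+00,  4.94161998e-01,  1.34613505e+00, -3.59863607e-06,
        1.30251916e+00, -9.54966111e-02]), 'qvel': array([ 0.0011074 , -0.00099363, -0.00010358, -0.00040441, -0.00293518,
       -0.00105405]), 'tau': array([-8.84126966e-04, -8.82167959e+01, -3.83871675e+01, -2.76078335e-04,
        1.02592172e-02,  6.57335050e-06]), 'ee_pos': array([ 0.22875013, -0.58133384,  0.30331205]), 'tool_rot': array([-2.59580006e+00,  1.76819894e+00,  1.48114692e-03]), 'ft_force': array([0.35485508, 0.34312814, 0.16741048]), 'ft_torque': array([-0.02397836,  0.04847588,  0.02309864]), 'finger_gap': 0.0850418831532847}
[[ 0.001 -0.986  0.164  0.386]
 [-1.    -0.005 -0.021 -0.113]
 [ 0.022 -0.164 -0.986  0.921]
 [ 0.     0.     0.     1.   ]]
[[-0.087  0.525 -0.847  1.482]
 [ 0.996  0.057 -0.067 -0.067]
 [ 0.013 -0.849 -0.528  0.634]
 [ 0.     0.     0.     1.   ]]
```

View pics/top0.png

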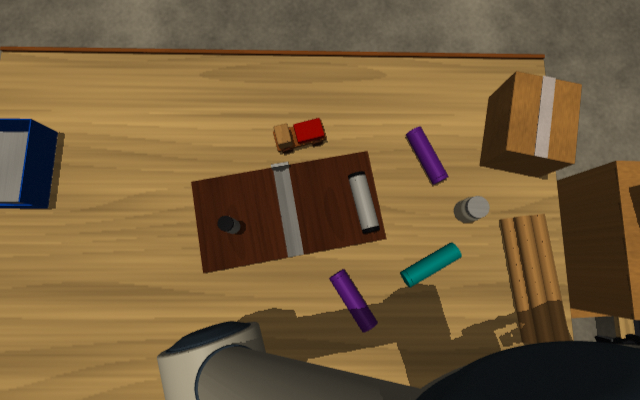

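View pics/scene0.png

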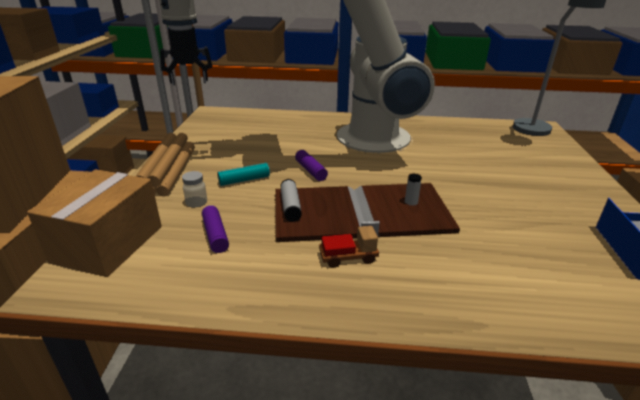

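The top view shows the board with corners near (192,182), (368,152), (385,239) and (203,272). The groove runs from (281,165) to (295,256), and the stop plate is at about (281,166). The long leg lies right of the groove, from (357,174) to (371,232). The short leg is at (230,226). The scene view agrees with this.

```bash
python3 - <<'E'
from h import *
W=np.load('top0.npy');im=cv2.imread('pics/top0.png')
z=W[...,2];v,u=np.mgrid[:400,:640]
reg=(u>180)&(u<395)&(v>145)&(v<280)
# board by deck height
m=(reg&(z>.008)&(z<.024)).astype(np.uint8)
m=cv2.morphologyEx(m,cv2.MORPH_CLOSE,np.ones((9,9)));n,l,st,_=cv2.connectedComponentsWithStats(m)
k=1+st[1:,4].argmax();print(st[k])
P=W[(l==k)][:, :2];P=P[~np.isnan(P[:,0])].astype(np.float32)
r=cv2.minAreaRect(P);print(r);print(cv2.boxPoints(r))
print('deck z',np.nanmedian(z[200:250,310:335]),'bench',np.nanmedian(z[280:300,200:300]))
# leg
g=reg&(z>.03)&(u>340); Q=W[g];print(len(Q),np.nanmax(Q[:,2]))
r=cv2.minAreaRect(Q[:,:2].astype(np.float32));print('leg',r,cv2.boxPoints(r))
# corners, groove ends by pixel at height
d=snap('top');T=d['wc']
def px(u,v,h):
    a=T[:3,:3]@np.array([(u-d['cx'])/d['fx'],(v-d['cy'])/d['fy'],1]);return (T[:3,3]+a*(h-T[2,3])/a[2])[:2].round(4)
for c in [(192,182),(368,152),(385,239),(203,272)]: print('corner',px(*c,.016))
for c in [(274,168),(290,165),(286,257),(302,255)]: print('groove',px(*c,.016))
for c in [(356,174),(371,232)]: print('legend',px(*c,.05))
# stop plate, short leg
g=reg&(z>.03)&(u>262)&(u<310);Q=W[g];print('stop',len(Q),Q.mean(0) if len(Q) else 0)
g=reg&(z>.085)&(u<262);Q=W[g];print('short',len(Q),Q.mean(0))
x0,x1,y0,y1=180,400,140,285
cv2.imwrite('pics/crop.png',cv2.resize(im[y0:y1,x0:x1],None,fx=3.6,fy=3.6,interpolation=cv2.INTER_CUBIC))
E
```

```text
[  191   151   195   123 15339]
((0.5137091279029846, -0.03944067656993866), (0.23344895243644714, 0.4610111713409424), 10.679215431213379)
[[ 0.3562913   0.16544235]
 [ 0.44172132 -0.28758416]
 [ 0.67112696 -0.2443237 ]
 [ 0.58569694  0.2087028 ]]
deck z 0.015640866909640505 bench -9.320193418616007e-05
1140 0.06333234636008178
leg ((0.4730047583580017, -0.22338269650936127), (0.08436015248298645, 0.265231728553772), 85.39659118652344) [[ 0.3374314  -0.25478318]
 [ 0.6018075  -0.2760702 ]
 [ 0.6085781  -0.19198221]
 [ 0.34420204 -0.17069519]]
corner [0.5841 0.2044]
corner [ 0.6669 -0.2461]
corner [ 0.4409 -0.2847]
corner [0.3594 0.164 ]
groove [ 0.6222 -0.0027]
groove [ 0.6305 -0.0437]
groove [ 0.3959 -0.0378]
groove [ 0.4009 -0.0772]
legend [ 0.5994 -0.2102]
legend [ 0.4556 -0.2446]
stop 111 [ 0.63586744 -0.02209415  0.04142292]
short 208 [0.4706124  0.09493362 0.09521811]
```

View pics/crop.png

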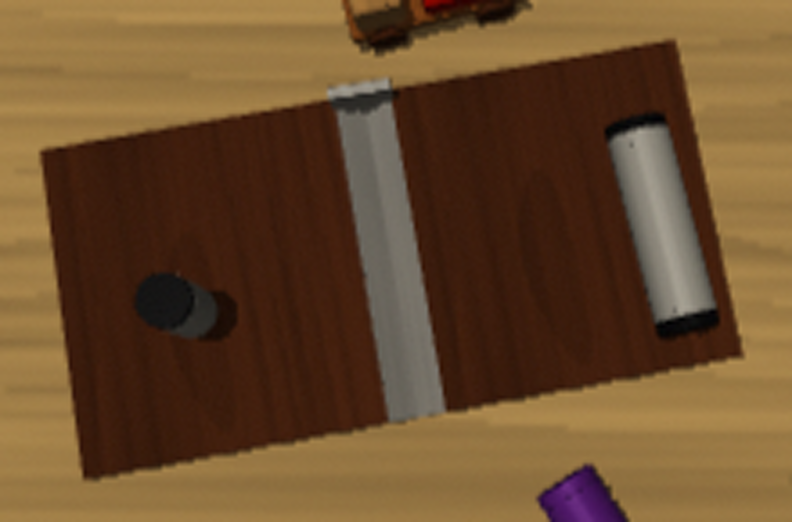

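Call:
{"op": "step_arm", "data": {
  "travel": [
    [0,0,0],
    [0,0,0],
    [0,0,0],
    [0,0,0],
    [0,0,0],
    [0,0,0],
    [0,0,0],
    [0,0,0]
  ],
  "delta_rot": [
    [0,0,-5],
    [0,0,-5],
    [0,0,-5],
    [0,0,-5],
    [0,0,-5],
    [0,0,-5],
    [0,0,-5],
    [0,0,-5]
  ],
  "gripper": [1,1,1,1,1,1,1,1]
}}

```text
t: 0.82
ee_pos: [0.2288, -0.5815, 0.3036]
tool_rot: [-3.046, 0.767, 0.0]
ft_force: [0.0, 0.6, 0.4]
finger_gap: 0.0856
```

Call:
{"op": "step_arm", "data": {
  "travel": [
    [0,0,0],
    [0,0,0],
    [0,0,0],
    [0,0,0],
    [0,0,0],
    [0,0,0],
    [0,0,0],
    [0,0,0]
  ],
  "delta_rot": [
    [0,0,-5],
    [0,0,-5],
    [0,0,-5],
    [0,0,-5],
    [0,0,-5],
    [0,0,-5],
    [0,0,-5],
    [0,0,-4.2]
  ],
  "gripper": [1,1,1,1,1,1,1,1]
}}

```text
t: 1.48
ee_pos: [0.2288, -0.5815, 0.3036]
tool_rot: [-3.127, -0.299, 0.0]
ft_force: [-0.5, 0.9, 0.3]
finger_gap: 0.0852
```

```bash
cat >> h.py <<'E'
O=np.array([.5466,-.0332]);A=np.radians(10.68)
B=np.array([[np.cos(A),np.sin(A)],[-np.sin(A),np.cos(A)]])
def tb(p): return B@(np.asarray(p)[:2]-O)
def st():
    s=manip.get_state();M=R.from_rotvec(s['tool_rot']).as_matrix()
    print('t',round(s['t'],2),'board xy mm',(1e3*tb(s['ee_pos'])).round(1),'z',round(s['ee_pos'][2]*1e3,1),'yaw rel',round(np.degrees(np.arctan2(M[1,0],M[0,0])-A),2),'tilt',(M[:,2]).round(3),'F',s['ft_force'].round(1),'q',s['joint_positions'].round(2),'gap',round(s['finger_gap'],3))
E
python3 - <<'E'
from h import *
st()
print('leg',tb((.5994,-.2102)),tb((.4556,-.2446)),'short',tb((.4706,.0949)),'stop',tb((.6359,-.0221)))
W=np.load('top0.npy');z=W[...,2];v,u=np.mgrid[:400,:640]
g=(u>345)&(u<382)&(v>165)&(v<240)&(z>.05)&(z<.064);Q=W[g][:,:2];b=(Q-O)@B.T
print(len(b),b.min(0),b.max(0),b.mean(0),np.degrees(np.polyfit(b[:,0],b[:,1],1)[0]))
E
```

```text
t 1.48 board xy mm [-413.9 -479.9] z 303.6 yaw rel 0.26 tilt [-0.     0.001 -1.   ] F [-0.5  0.9  0.3] q [-1.29  0.49  1.35  0.    1.3  -1.48] gap 0.085
leg [ 0.0190831  -0.18371901] [-0.12860107 -0.19087359] short [-0.05094354  0.13996559] stop [ 0.0898102  -0.00564168]
880 [-0.12749805 -0.21075003] [ 0.02221413 -0.16676232] [-0.05345881 -0.18829101] 3.0365229695184803
```

Call:
{"op": "step_arm", "data": {
  "travel": [
    [0.0224,-0.0147,0.006],
    [0.0224,-0.0147,0.006],
    [0.0224,-0.0147,0.006],
    [0.0224,-0.0147,0.006],
    [0.0224,-0.0147,0.006],
    [0.0224,-0.0147,0.006],
    [0.0224,-0.0147,0.006],
    [0.0224,-0.0147,0.006]
  ],
  "delta_rot": [
    [0,0,0],
    [0,0,0],
    [0,0,0],
    [0,0,0],
    [0,0,0],
    [0,0,0],
    [0,0,0],
    [0,0,0]
  ],
  "gripper": [1,1,1,1,1,1,1,1]
}}

```text
t: 2.15
ee_pos: [0.3839, -0.4318, 0.2555]
tool_rot: [-3.128, -0.292, 0.0]
ft_force: [0.0, 0.1, -0.5]
finger_gap: 0.0856
```

Call:
{"op": "step_arm", "data": {
  "travel": [
    [0.0224,-0.0147,0.006],
    [0.0224,-0.0147,0.006],
    [0.0224,-0.0147,0.006],
    [0.0224,-0.0147,0.006],
    [0.0224,-0.0147,0.006],
    [0.0224,-0.0147,0.006],
    [0.0224,-0.0147,0.006],
    [0.0224,-0.0147,0.006]
  ],
  "delta_rot": [
    [0,0,0.26],
    [0,0,0],
    [0,0,0],
    [0,0,0],
    [0,0,0],
    [0,0,0],
    [0,0,0],
    [0,0,0]
  ],
  "gripper": [1,1,1,1,1,1,1,1]
}}

```text
t: 2.82
ee_pos: [0.5388, -0.2836, 0.2074]
tool_rot: [-3.128, -0.285, 0.0]
ft_force: [0.7, -0.1, 0.8]
finger_gap: 0.0854
```

```bash
python3 - <<'E'
from h import *
st();d=snap('wrist');save(d,'w1');W=cloud(d)
z=W[...,2];b=(W[...,:2]-O)@B.T
g=(z>.05)&(z<.065)&(abs(b[...,1]+.188)<.04)&(abs(b[...,0]+.053)<.1);Q=b[g];print(len(Q),Q.min(0),Q.max(0))
E
```

```text
t 2.82 board xy mm [ -54.1 -244.6] z 207.4 yaw rel -0.27 tilt [-0.  0. -1.] F [ 0.7 -0.1  0.8] q [-0.58  0.58  1.49 -0.    1.07 -0.76] gap 0.085
14102 [-0.12627551 -0.21202831] [ 0.0248523 -0.166542 ]
```

View pics/w1.png

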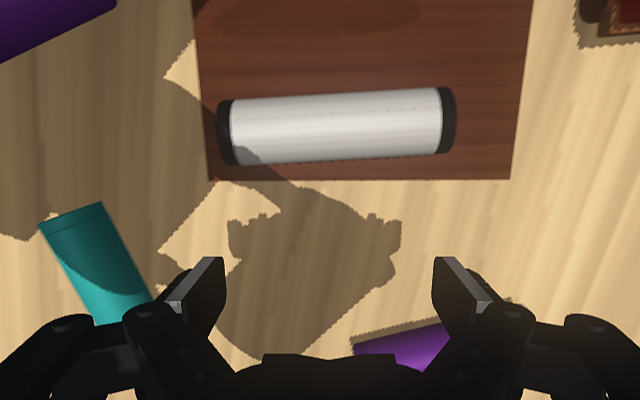

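The wrist view shows the leg from (225,132) to (448,120), with clear deck and bench between it and the fingers. A purple tube at (400,345) lies behind the fingers, and the teal one at (95,260) is to the left. I'll check clearance to both before going down.

```bash
python3 - <<'E'
from h import *
d=snap('wrist');print(d['mount'].round(3));W=cloud(d)
f=d['frame'].astype(int);z=W[...,2];b=(W[...,:2]-O)@B.T
v,u=np.mgrid[:400,:640]
for n,m in (('R',(u>350)&(u<450)&(v>315)),('T',(u<160)&(v>200)&(v<300))):
    m&=(z>.015)&(z<.07); Q=b[m];print(n,m.sum(),Q.min(0),Q.max(0),np.nanmax(z[m]))
# top view: all things above 10 mm around the footprint
W=np.load('top0.npy');z=W[...,2];b=(W[...,:2]-O)@B.T
for n,m in (('purpleFar',(u>400)&(u<450)&(v>120)&(v<190)),('teal',(u>395)&(u<465)&(v>238)&(v<290)),('purpleNear',(u>325)&(u<380)&(v>262)&(v<335))):
    m=m&(z>.01)&(z<.1);Q=b[m];print(n,m.sum(),Q.min(0).round(3),Q.max(0).round(3),z[m].max())
E
```

```text
[[ 1.    -0.    -0.    -0.   ]
 [ 0.001  0.966  0.258 -0.065]
 [ 0.    -0.258  0.966 -0.071]
 [ 0.     0.     0.     1.   ]]
R 2064 [-0.03253913 -0.3783475 ] [ 0.04791198 -0.35364256] 0.04495379005268002
T 6298 [-0.27351349 -0.32868376] [-0.20736418 -0.24570892] 0.04715180532107999
purpleFar 1037 [-0.037 -0.417] [ 0.115 -0.338] 0.04808070975270751
teal 1150 [-0.275 -0.401] [-0.19  -0.246] 0.04721975043613591
purpleNear 1188 [-0.355 -0.165] [-0.203 -0.071] 0.047049575637244545
```

Call:
{"op": "step_arm", "data": {
  "travel": [
    [0,0,0.015],
    [0,0,0.015],
    [0,0,0.015],
    [0,0,0.015],
    [0,0,0.015],
    [0,0,0.015],
    [0,0,0.016],
    [0,0,0.015]
  ],
  "delta_rot": [
    [0,0,-0.27],
    [0,0,0],
    [0,0,0],
    [0,0,0],
    [0,0,0],
    [0,0,0],
    [0,0,0],
    [0,0,0]
  ],
  "gripper": [1,1,1,1,1,1,1,1]
}}

```text
t: 3.58
ee_pos: [0.5376, -0.2851, 0.0861]
tool_rot: [-3.128, -0.292, 0.0]
ft_force: [-0.7, -0.2, 0.6]
finger_gap: 0.0852
```

Call:
{"op": "step_arm", "data": {
  "travel": [
    [0,-0.005,0],
    [0,-0.005,0],
    [0,-0.005,0],
    [0,-0.005,0],
    [0,-0.005,0],
    [0,-0.005,0],
    [0,-0.005,0],
    [0,-0.005,0]
  ],
  "delta_rot": [
    [0,0,0],
    [0,0,0],
    [0,0,0],
    [0,0,0],
    [0,0,0],
    [0,0,0],
    [0,0,0],
    [0,0,0]
  ],
  "gripper": [1,1,1,1,1,1,1,1]
}}

```text
t: 4.25
ee_pos: [0.5306, -0.2449, 0.0871]
tool_rot: [3.128, 0.293, 0.0]
ft_force: [0.2, 0.3, -0.4]
finger_gap: 0.0854
```

```bash
cat >> h.py <<'E'
def leg():
    d=snap('top');W=cloud(d);z=W[...,2];b=(W[...,:2]-O)@B.T;f=d['frame'].astype(int)
    g=(z>.04)&(z<.066)&(abs(b[...,0]+.03)<.15)&(abs(b[...,1])<.23)
    Q=b[g];print('n',len(Q),'min',Q.min(0).round(3),'max',Q.max(0).round(3),'med',np.median(Q,0).round(3)) if len(Q) else print('none')
    return d
E
python3 - <<'E'
from h import *
st();save(leg(),'t1')
d=snap('wrist');save(d,'w2')
E
```

```text
t 4.25 board xy mm [ -55. -205.] z 87.1 yaw rel 0.01 tilt [ 0. -0. -1.] F [ 0.2  0.3 -0.4] q [-0.53  0.72  1.64  0.    0.78 -0.72] gap 0.085
none
```

View pics/w2.png

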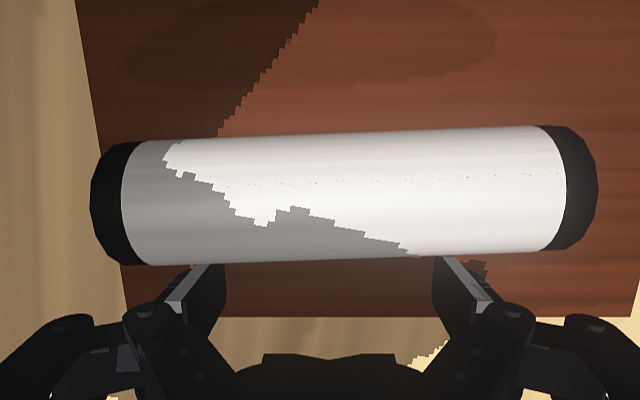

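The leg spans (92,205) to (597,188) and both fingers are just short of its rear side. Pushing slowly now.

Call:
{"op": "step_arm", "data": {
  "travel": [
    [0,-0.005,0],
    [0,-0.005,0],
    [0,-0.005,0],
    [0,-0.005,0],
    [0,-0.005,0],
    [0,-0.005,0],
    [0,-0.005,0],
    [0,-0.005,0]
  ],
  "delta_rot": [
    [0,0,0],
    [0,0,0],
    [0,0,0],
    [0,0,0],
    [0,0,0],
    [0,0,0],
    [0,0,0],
    [0,0,0]
  ],
  "gripper": [1,1,1,1,1,1,1,1]
}}

```text
t: 5.02
ee_pos: [0.5231, -0.2056, 0.0869]
tool_rot: [-3.128, -0.292, 0.0]
ft_force: [-0.4, -0.3, -0.1]
finger_gap: 0.0853
```

```bash
cat >> h.py <<'E'
def wleg(name=None):
    d=snap('wrist');W=cloud(d);z=W[...,2];b=(W[...,:2]-O)@B.T;v,u=np.mgrid[:400,:640]
    g=(z>.03)&(z<.066)&(v<255)&(abs(b[...,0]+.03)<.2)&(abs(b[...,1])<.225)
    Q=b[g];zz=z[g]
    if len(Q)>50:
        t=zz>np.percentile(zz,98)-.002   # crest line
        k=np.polyfit(Q[t,0],Q[t,1],1)
        print('n',len(Q),'top z',np.percentile(zz,98).round(4),'x ends',Q.min(0)[0].round(3),Q.max(0)[0].round(3),'crest y mid',np.polyval(k,Q[:,0].min()+.075).round(4),'yaw deg',np.degrees(k[0]).round(2))
    else: print('none',len(Q))
    if name: save(d,name)
E
python3 -c "
from h import *
st();wleg()"
```

```text
t 5.02 board xy mm [ -55.1 -165. ] z 86.9 yaw rel 0.0 tilt [-0.  0. -1.] F [-0.4 -0.3 -0.1] q [-0.48  0.7   1.7   0.    0.74 -0.67] gap 0.085
n 56571 top z 0.0616 x ends -0.128 0.023 crest y mid -0.1301 yaw deg 1.61
```

Call:
{"op": "step_arm", "data": {
  "travel": [
    [0,-0.005,0],
    [0,-0.005,0],
    [0,-0.005,0],
    [0,-0.005,0],
    [0,-0.005,0],
    [0,-0.005,0],
    [0,-0.005,0],
    [0,-0.005,0]
  ],
  "delta_rot": [
    [0,0,0],
    [0,0,0],
    [0,0,0],
    [0,0,0],
    [0,0,0],
    [0,0,0],
    [0,0,0],
    [0,0,0]
  ],
  "gripper": [1,1,1,1,1,1,1,1]
}}

```text
t: 5.73
ee_pos: [0.5157, -0.1663, 0.0869]
tool_rot: [-3.128, -0.293, 0.0]
ft_force: [0.2, -0.1, 0.1]
finger_gap: 0.0853
```

```bash
python3 -c "
from h import *
st();wleg()"
```

```text
t 5.73 board xy mm [ -55.1 -125. ] z 86.9 yaw rel 0.01 tilt [-0.  0. -1.] F [ 0.2 -0.1  0.1] q [-0.42  0.69  1.75  0.    0.71 -0.61] gap 0.085
n 56098 top z 0.0616 x ends -0.129 0.022 crest y mid -0.0905 yaw deg 1.27
```

Call:
{"op": "step_arm", "data": {
  "travel": [
    [0,-0.005,0],
    [0,-0.005,0],
    [0,-0.005,0],
    [0,-0.005,0],
    [0,-0.005,0],
    [0,-0.005,0],
    [0,-0.005,0],
    [0,-0.005,0]
  ],
  "delta_rot": [
    [0,0,0],
    [0,0,0],
    [0,0,0],
    [0,0,0],
    [0,0,0],
    [0,0,0],
    [0,0,0],
    [0,0,0]
  ],
  "gripper": [1,1,1,1,1,1,1,1]
}}

```text
t: 6.45
ee_pos: [0.5083, -0.127, 0.0869]
tool_rot: [3.128, 0.293, 0.0]
ft_force: [-0.3, 0.3, 0.6]
finger_gap: 0.0854
```

Call:
{"op": "step_arm", "data": {
  "travel": [
    [0,-0.005,0],
    [0,-0.005,0],
    [0,-0.005,0],
    [0,-0.004,0],
    [0,-0.003,0],
    [0,-0.003,0],
    [0,0,0],
    [0,0,0]
  ],
  "delta_rot": [
    [0,0,0],
    [0,0,0],
    [0,0,0],
    [0,0,0],
    [0,0,0],
    [0,0,0],
    [0,0,0],
    [0,0,0]
  ],
  "gripper": [1,1,1,1,1,1,1,1]
}}

```text
t: 7.12
ee_pos: [0.5038, -0.1029, 0.0869]
tool_rot: [3.128, 0.293, 0.0]
ft_force: [0.2, -0.3, -0.8]
finger_gap: 0.0855
```

```bash
python3 -c "
from h import *
st();wleg('w3')"
```

```text
t 7.12 board xy mm [-55.  -60.5] z 86.9 yaw rel 0.02 tilt [ 0. -0. -1.] F [ 0.2 -0.3 -0.8] q [-0.32  0.67  1.82 -0.    0.66 -0.5 ] gap 0.085
n 61893 top z 0.0616 x ends -0.13 0.021 crest y mid -0.0215 yaw deg 1.02
```

View pics/w3.png

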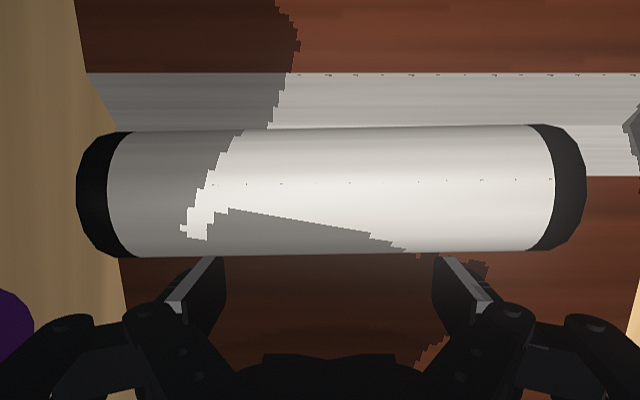

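The leg is at the groove's near lip, nearly parallel to it. A slow final nudge should tip it in.

Call:
{"op": "step_arm", "data": {
  "travel": [
    [0,-0.003,0],
    [0,-0.003,0],
    [0,-0.002,0],
    [0,-0.002,0],
    [0,-0.002,0],
    [0,0,0],
    [0,0,0],
    [0,0,0]
  ],
  "delta_rot": [
    [0,0,0],
    [0,0,0],
    [0,0,0],
    [0,0,0],
    [0,0,0],
    [0,0,0],
    [0,0,0],
    [0,0,0]
  ],
  "gripper": [1,1,1,1,1,1,1,1]
}}

```text
t: 7.83
ee_pos: [0.5016, -0.0912, 0.0869]
tool_rot: [3.128, 0.293, 0.0]
ft_force: [-0.2, -0.6, 0.2]
finger_gap: 0.0853
```

```bash
python3 -c "
from h import *
st();wleg('w4')"
```

```text
t 7.83 board xy mm [-55.  -48.6] z 86.9 yaw rel 0.01 tilt [ 0. -0. -1.] F [-0.2 -0.6  0.2] q [-0.3   0.66  1.83  0.    0.65 -0.48] gap 0.085
n 55929 top z 0.0525 x ends -0.13 0.021 crest y mid 0.0 yaw deg 0.0
```

The leg is in the groove: y = 0, yaw 0, crest about 9 mm lower. Next I back off, rise, turn 90° with the fingers shut, and go behind the near end.

Call:
{"op": "step_arm", "data": {
  "travel": [
    [0,0.01,0],
    [0,0.01,0],
    [0,0,-0.015],
    [0,0,-0.015],
    [0,0,-0.015],
    [0,0,-0.015],
    [0,0,-0.015],
    [0,0,-0.015]
  ],
  "delta_rot": [
    [0,0,0],
    [0,0,0],
    [0,0,0],
    [0,0,0],
    [0,0,0],
    [0,0,0],
    [0,0,0],
    [0,0,0]
  ],
  "gripper": [1,1,1,1,1,1,1,1]
}}

```text
t: 8.55
ee_pos: [0.5054, -0.1119, 0.1777]
tool_rot: [3.128, 0.291, 0.0]
ft_force: [0.6, 0.1, 0.3]
finger_gap: 0.0859
```

Call:
{"op": "step_arm", "data": {
  "travel": [
    [0,0,0],
    [0,0,0],
    [0,0,0],
    [0,0,0],
    [0,0,0],
    [0,0,0],
    [0,0,0],
    [0,0,0]
  ],
  "delta_rot": [
    [0,0,5.625],
    [0,0,5.625],
    [0,0,5.625],
    [0,0,5.625],
    [0,0,5.625],
    [0,0,5.625],
    [0,0,5.625],
    [0,0,5.625]
  ],
  "gripper": [0,0,0,0,0,0,0,0]
}}

```text
t: 9.22
ee_pos: [0.5055, -0.1119, 0.177]
tool_rot: [2.999, -0.935, 0.001]
ft_force: [0.8, -0.0, -0.1]
finger_gap: 0.0001
```

Call:
{"op": "step_arm", "data": {
  "travel": [
    [0,0,0],
    [0,0,0],
    [0,0,0],
    [0,0,0],
    [0,0,0],
    [0,0,0],
    [0,0,0],
    [0,0,0]
  ],
  "delta_rot": [
    [0,0,5.625],
    [0,0,5.625],
    [0,0,5.625],
    [0,0,5.625],
    [0,0,5.625],
    [0,0,5.625],
    [0,0,5.625],
    [0,0,5.625]
  ],
  "gripper": [0,0,0,0,0,0,0,0]
}}

```text
t: 9.88
ee_pos: [0.5054, -0.1119, 0.1769]
tool_rot: [-2.413, 2.012, -0.0]
ft_force: [0.0, 0.4, -0.8]
finger_gap: -0.0004
```

Call:
{"op": "step_arm", "data": {
  "travel": [
    [-0.0086,0.0144,0],
    [-0.0086,0.0144,0],
    [-0.0086,0.0144,0],
    [-0.0086,0.0144,0],
    [-0.0086,0.0144,0],
    [-0.0086,0.0144,0],
    [-0.0086,0.0144,0],
    [-0.0086,0.0144,0]
  ],
  "delta_rot": [
    [0,0,0],
    [0,0,0],
    [0,0,0],
    [0,0,0],
    [0,0,0],
    [0,0,0],
    [0,0,0],
    [0,0,0]
  ],
  "gripper": [0,0,0,0,0,0,0,0]
}}

```text
t: 10.55
ee_pos: [0.3789, -0.0652, 0.177]
tool_rot: [-2.418, 2.006, -0.001]
ft_force: [0.9, 0.6, -0.6]
finger_gap: -0.0
```

```bash
python3 -c "
from h import *
st();wleg('w5')"
```

```text
t 10.55 board xy mm [-170.7   -0.3] z 177.0 yaw rel -90.03 tilt [ 0.001 -0.    -1.   ] F [ 0.9  0.6 -0.6] q [-0.33  0.38  2.06 -0.    0.7   1.06] gap -0.0
n 13591 top z 0.0616 x ends -0.129 -0.044 crest y mid 0.1224 yaw deg -67.76
```

View pics/w5.png

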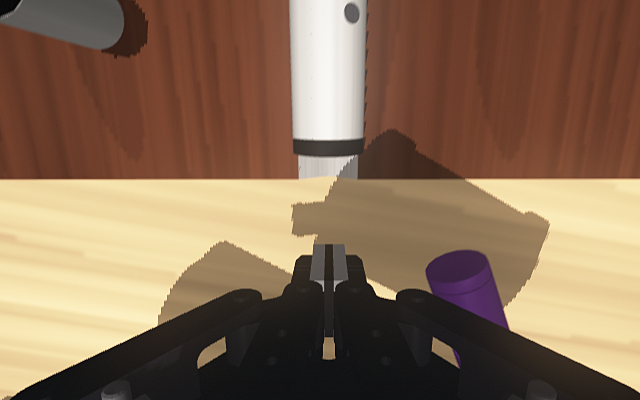

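The leg lies in the groove with its near cap at (328,148) and the screw hole at (352,13), so it rolled. The shut fingertips at (328,262) are in line with it. The short leg at (100,25) and the purple tube at (465,300) are clear.

Call:
{"op": "step_arm", "data": {
  "travel": [
    [0,0,0.0103],
    [0,0,0.0103],
    [0,0,0.0103],
    [0,0,0.0103],
    [0,0,0.0103],
    [0,0,0.0103],
    [0,0,0.0103],
    [0,0,0.0103]
  ],
  "delta_rot": [
    [0,0,0],
    [0,0,0],
    [0,0,0],
    [0,0,0],
    [0,0,0],
    [0,0,0],
    [0,0,0],
    [0,0,0]
  ],
  "gripper": [0,0,0,0,0,0,0,0]
}}

```text
t: 11.27
ee_pos: [0.3799, -0.0655, 0.094]
tool_rot: [-2.418, 2.005, -0.001]
ft_force: [0.4, -0.9, 0.1]
finger_gap: -0.0002
```

Call:
{"op": "step_arm", "data": {
  "travel": [
    [0,-0.004,0],
    [0,-0.004,0],
    [0,-0.004,0],
    [0,-0.004,0],
    [0,-0.004,0],
    [0,-0.004,0],
    [0,-0.004,0],
    [0,-0.004,0]
  ],
  "delta_rot": [
    [0,0,0],
    [0,0,0],
    [0,0,0],
    [0,0,0],
    [0,0,0],
    [0,0,0],
    [0,0,0],
    [0,0,0]
  ],
  "gripper": [0,0,0,0,0,0,0,0]
}}

```text
t: 11.93
ee_pos: [0.4111, -0.0585, 0.0946]
tool_rot: [-2.419, 2.005, -0.0]
ft_force: [-0.9, -0.2, 0.3]
finger_gap: 0.0001
```

```bash
cat >> h.py <<'E'
def wend(name=None):
    d=snap('wrist');W=cloud(d);z=W[...,2];b=(W[...,:2]-O)@B.T;v,u=np.mgrid[:400,:640]
    g=(z>.045)&(z<.056)&(v<250)&(abs(b[...,1])<.012)&(b[...,0]>-.16)
    Q=b[g];print('end n',len(Q),Q[:,0].min().round(4) if len(Q) else '',Q[:,0].max().round(4) if len(Q) else '', 'z98', np.percentile(z[g],98).round(4), 'y', np.median(Q[:,1]).round(4))
    if name: save(d,name)
E
python3 -c "
from h import *
st();wend('w6')"
```

```text
t 11.93 board xy mm [-137.8    0.3] z 94.6 yaw rel -89.99 tilt [ 0. -0. -1.] F [-0.9 -0.2  0.3] q [-0.29  0.59  2.06  0.    0.49  1.1 ] gap 0.0
end n 17983 -0.1212 -0.0397 z98 0.0526 y -0.0001
```

View pics/w6.png

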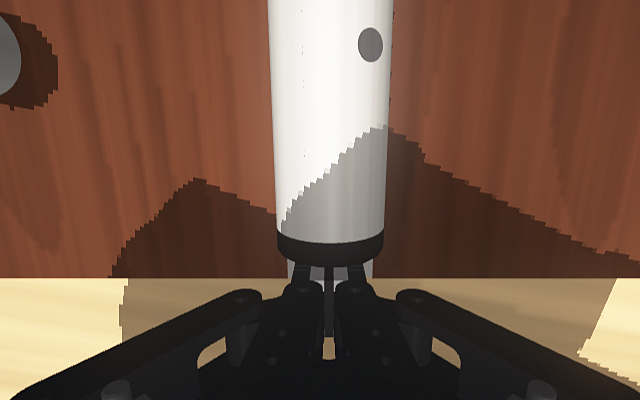

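The fingertip is at the near cap (330,260). Hole at (370,45). Pushing along the groove.

Call:
{"op": "step_arm", "data": {
  "travel": [
    [0,-0.004,0],
    [0,-0.005,0],
    [0,-0.005,0],
    [0,-0.005,0],
    [0,-0.005,0],
    [0,-0.005,0],
    [0,-0.004,0],
    [0,-0.004,0]
  ],
  "delta_rot": [
    [0,0,0],
    [0,0,0],
    [0,0,0],
    [0,0,0],
    [0,0,0],
    [0,0,0],
    [0,0,0],
    [0,0,0]
  ],
  "gripper": [0,0,0,0,0,0,0,0]
}}

```text
t: 12.65
ee_pos: [0.4475, -0.0517, 0.0945]
tool_rot: [2.419, -2.005, 0.0]
ft_force: [-0.4, -1.3, -0.6]
finger_gap: 0.0
```

```bash
cat >> h.py <<'E'
def hole(d0=None):
    d=snap('wrist');W=cloud(d);b=(W[...,:2]-O)@B.T;z=W[...,2]
    f=d['frame'].sum(2);f=np.where(np.isnan(z),0,f)
    m=((f<420)&(z>.04)&(z<.058)&(abs(b[...,1])<.024)).astype(np.uint8)
    n,l,s,c=cv2.connectedComponentsWithStats(m)
    for k in range(1,n):
        if s[k,4]>150: print('blob',s[k],(b[l==k].min(0)*1e3).round(1),(b[l==k].max(0)*1e3).round(1))
E
python3 -c "
from h import *
st();wend('w7');hole()"
```

```text
t 12.65 board xy mm [-100.8    0.2] z 94.5 yaw rel -89.99 tilt [ 0. -0. -1.] F [-0.4 -1.3 -0.6] q [-0.25  0.61  1.97 -0.    0.56  1.14] gap 0.0
end n 18014 -0.0841 -0.0026 z98 0.0527 y -0.0001
blob [357  28  25  34 660] [-19.2 -17.2] [-9.5 -8.9]
blob [ 279  130  105  152 4340] [-94.1 -20. ] [-40.8  19.1]
```

Call:
{"op": "step_arm", "data": {
  "travel": [
    [0,-0.002,0],
    [0,-0.002,0],
    [0,-0.002,0],
    [0,-0.002,0],
    [0,-0.001,0],
    [0,-0.001,0],
    [0,-0.001,0],
    [0,-0.001,0]
  ],
  "delta_rot": [
    [0,0,0],
    [0,0,0],
    [0,0,0],
    [0,0,0],
    [0,0,0],
    [0,0,0],
    [0,0,0],
    [0,0,0]
  ],
  "gripper": [0,0,0,0,0,0,0,0]
}}

```text
t: 13.42
ee_pos: [0.4589, -0.0495, 0.0945]
tool_rot: [2.419, -2.005, -0.0]
ft_force: [-0.8, 0.5, 0.6]
finger_gap: -0.0002
```

Call:
{"op": "step_arm", "data": {
  "travel": [
    [0,-0.0005,0],
    [0,-0.0005,0],
    [0,0,0],
    [0,0,0],
    [0,0,0],
    [0,0,0],
    [0,0,0],
    [0,0,0]
  ],
  "delta_rot": [
    [0,0,0],
    [0,0,0],
    [0,0,0],
    [0,0,0],
    [0,0,0],
    [0,0,0],
    [0,0,0],
    [0,0,0]
  ],
  "gripper": [0,0,0,0,0,0,0,0]
}}

```text
t: 14.08
ee_pos: [0.4598, -0.0493, 0.0945]
tool_rot: [2.419, -2.005, -0.0]
ft_force: [0.6, 1.0, 0.2]
finger_gap: -0.0003
```

```bash
python3 -c "
from h import *
st();hole()"
```

```text
t 14.08 board xy mm [-88.3   0.2] z 94.5 yaw rel -90.0 tilt [-0.  0. -1.] F [0.6 1.  0.2] q [-0.24  0.62  1.94  0.    0.58  1.15] gap -0.0
blob [358  27  25  35 661] [ -7.5 -17.3] [ 2.3 -9. ]
blob [ 280  135  105  147 3989] [-82.5 -20.1] [-30.8  18.9]
```

Call:
{"op": "step_arm", "data": {
  "travel": [
    [0,-0.0002,0],
    [0,-0.0002,0],
    [0,-0.0002,0],
    [0,-0.0002,0],
    [0,-0.0002,0],
    [0,-0.0002,0],
    [0,-0.0002,0],
    [0,-0.0002,0]
  ],
  "delta_rot": [
    [0,0,0],
    [0,0,0],
    [0,0,0],
    [0,0,0],
    [0,0,0],
    [0,0,0],
    [0,0,0],
    [0,0,0]
  ],
  "gripper": [0,0,0,0,0,0,0,0]
}}

```text
t: 14.8
ee_pos: [0.4614, -0.049, 0.0945]
tool_rot: [-2.419, 2.005, 0.0]
ft_force: [-0.3, 0.5, 1.1]
finger_gap: 0.0
```

Call:
{"op": "step_arm", "data": {
  "travel": [
    [0,-0.0001,0],
    [0,-0.0001,0],
    [0,-0.0001,0],
    [0,-0.0001,0],
    [0,-0.0001,0],
    [0,-0.0001,0],
    [0,-0.0001,0],
    [0,-0.0001,0]
  ],
  "delta_rot": [
    [0,0,0],
    [0,0,0],
    [0,0,0],
    [0,0,0],
    [0,0,0],
    [0,0,0],
    [0,0,0],
    [0,0,0]
  ],
  "gripper": [0,0,0,0,0,0,0,0]
}}

```text
t: 15.47
ee_pos: [0.4622, -0.0489, 0.0945]
tool_rot: [2.419, -2.005, -0.0]
ft_force: [-0.6, 0.6, -0.3]
finger_gap: 0.0
```

```bash
python3 -c "
from h import *
st();hole()"
```

```text
t 15.47 board xy mm [-85.9   0.2] z 94.5 yaw rel -90.0 tilt [-0.  0. -1.] F [-0.6  0.6 -0.3] q [-0.23  0.62  1.94  0.    0.59  1.15] gap 0.0
blob [358  28  25  34 657] [ -5.1 -17.4] [ 4.6 -9. ]
blob [ 280  137  105  145 3937] [-80.1 -20.1] [-29.1  18.7]
```

Still moving freely (hole at about -0.3 mm). I keep creeping until the force rises.

Call:
{"op": "step_arm", "data": {
  "travel": [
    [0,-0.0001,0],
    [0,-0.0001,0],
    [0,-0.0001,0],
    [0,-0.0001,0],
    [0,-0.0001,0],
    [0,-0.0001,0],
    [0,-0.0001,0],
    [0,-0.0001,0]
  ],
  "delta_rot": [
    [0,0,0],
    [0,0,0],
    [0,0,0],
    [0,0,0],
    [0,0,0],
    [0,0,0],
    [0,0,0],
    [0,0,0]
  ],
  "gripper": [0,0,0,0,0,0,0,0]
}}

```text
t: 16.18
ee_pos: [0.463, -0.0487, 0.0945]
tool_rot: [-2.419, 2.005, -0.0]
ft_force: [-1.0, -0.0, 0.3]
finger_gap: -0.0004
```

```bash
python3 -c "
from h import *
st();hole();save(snap('top'),'t8');wend('w8')"
```

```text
t 16.18 board xy mm [-85.    0.2] z 94.5 yaw rel -89.99 tilt [ 0. -0. -1.] F [-1.  -0.   0.3] q [-0.23  0.62  1.93  0.    0.59  1.15] gap -0.0
blob [358  28  25  34 657] [ -4.3 -17.3] [ 5.6 -8.9]
blob [ 280  133  105  149 3959] [-79.3 -20.2] [-26.9  18.9]
end n 17991 -0.0686 0.013 z98 0.0527 y -0.0001
```

View pics/w8.png

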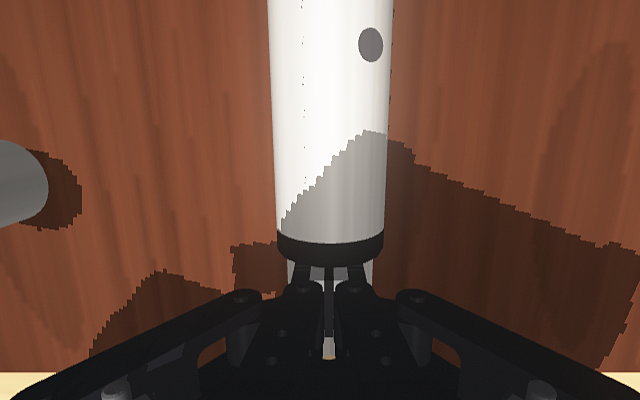

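The fingertip is still on the cap at (330,262) and the leg moves with it. No contact force yet.

Call:
{"op": "step_arm", "data": {
  "travel": [
    [0,-0.0001,0],
    [0,-0.0001,0],
    [0,-0.0001,0],
    [0,-0.0001,0],
    [0,-0.0001,0],
    [0,-0.0001,0],
    [0,-0.0001,0],
    [0,-0.0001,0]
  ],
  "delta_rot": [
    [0,0,0],
    [0,0,0],
    [0,0,0],
    [0,0,0],
    [0,0,0],
    [0,0,0],
    [0,0,0],
    [0,0,0]
  ],
  "gripper": [0,0,0,0,0,0,0,0]
}}

```text
t: 17.0
ee_pos: [0.4637, -0.0486, 0.0945]
tool_rot: [2.419, -2.005, -0.0]
ft_force: [-1.8, -1.4, 1.0]
finger_gap: -0.0
```

Call:
{"op": "step_arm", "data": {
  "travel": [
    [0,-0.0001,0],
    [0,-0.0001,0],
    [0,-0.0001,0],
    [0,-0.0001,0],
    [0,-0.0001,0],
    [0,-0.0001,0],
    [0,-0.0001,0],
    [0,-0.0001,0]
  ],
  "delta_rot": [
    [0,0,0],
    [0,0,0],
    [0,0,0],
    [0,0,0],
    [0,0,0],
    [0,0,0],
    [0,0,0],
    [0,0,0]
  ],
  "gripper": [0,0,0,0,0,0,0,0]
}}

```text
t: 17.67
ee_pos: [0.4638, -0.0484, 0.0944]
tool_rot: [2.418, -2.004, -0.002]
ft_force: [-6.0, -4.3, 2.9]
finger_gap: -0.0
```

Call:
{"op": "step_arm", "data": {
  "travel": [
    [0,-0.0001,0],
    [0,-0.0001,0],
    [0,-0.0001,0],
    [0,-0.0001,0],
    [0,0,0],
    [0,0,0],
    [0,0,0],
    [0,0,0]
  ],
  "delta_rot": [
    [0,0,0],
    [0,0,0],
    [0,0,0],
    [0,0,0],
    [0,0,0],
    [0,0,0],
    [0,0,0],
    [0,0,0]
  ],
  "gripper": [0,0,0,0,0,0,0,0]
}}

```text
t: 18.33
ee_pos: [0.4638, -0.0483, 0.0943]
tool_rot: [2.418, -2.004, -0.003]
ft_force: [-9.3, -4.8, 2.7]
finger_gap: 0.0003
```

```bash
python3 -c "
from h import *
st();hole()"
```

```text
t 18.33 board xy mm [-84.1   0.5] z 94.3 yaw rel -89.99 tilt [-0.002  0.    -1.   ] F [-9.3 -4.8  2.7] q [-0.23  0.62  1.93 -0.    0.59  1.15] gap 0.0
blob [359  28  25  34 663] [ -3.6 -17.4] [ 6.1 -8.9]
blob [ 280  135  106  147 3986] [-78.4 -20. ] [-26.7  19. ]
```

The force is up to 10 N and the tool has stalled, so the leg is on the stop. Backing straight off and then rising.

Call:
{"op": "step_arm", "data": {
  "travel": [
    [0,0.001,0],
    [0,0.002,0],
    [0,0.004,0],
    [0,0.006,0],
    [0,0.008,0],
    [0,0.008,0],
    [0,0.008,0],
    [0,0.008,0]
  ],
  "delta_rot": [
    [0,0,0],
    [0,0,0],
    [0,0,0],
    [0,0,0],
    [0,0,0],
    [0,0,0],
    [0,0,0],
    [0,0,0]
  ],
  "gripper": [0,0,0,0,0,0,0,0]
}}

```text
t: 19.05
ee_pos: [0.4197, -0.0568, 0.0945]
tool_rot: [2.418, -2.005, -0.0]
ft_force: [0.3, 0.4, 0.3]
finger_gap: 0.0003
```

Call:
{"op": "step_arm", "data": {
  "travel": [
    [0,0,-0.015],
    [0,0,-0.02],
    [0,0,-0.02],
    [0,0,-0.02],
    [0,0,-0.02],
    [0,0,-0.02],
    [0,0,-0.02],
    [0,0,-0.02]
  ],
  "delta_rot": [
    [0,0,0],
    [0,0,0],
    [0,0,0],
    [0,0,0],
    [0,0,0],
    [0,0,0],
    [0,0,0],
    [0,0,0]
  ],
  "gripper": [0,0,0,0,0,0,0,0]
}}

```text
t: 19.72
ee_pos: [0.4199, -0.0568, 0.2503]
tool_rot: [2.418, -2.005, -0.0]
ft_force: [0.9, -0.9, -0.7]
finger_gap: 0.0
```

```bash
python3 -c "
from h import *
st();hole();wend('w9');d=snap('wrist')"
```

```text
t 19.72 board xy mm [-128.9    0.3] z 250.3 yaw rel -90.0 tilt [-0.  0. -1.] F [ 0.9 -0.9 -0.7] q [-0.28  0.29  1.89 -0.    0.97  1.11] gap 0.0
blob [305 112  49  14 618] [-73.4 -19.3] [-63.5  18.8]
end n 4092 -0.073 0.0161 z98 0.0528 y -0.0003
```

View pics/w9.png

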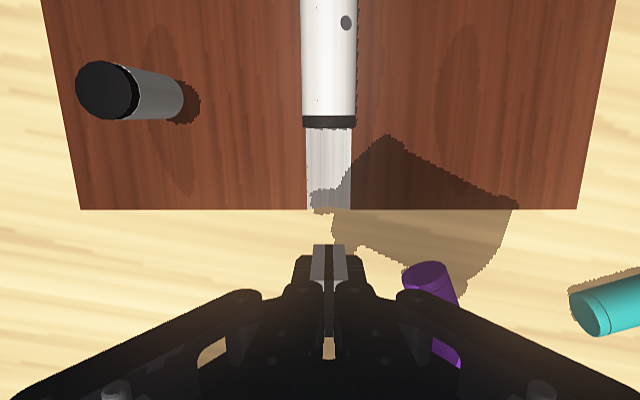

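The near end is at (330,121), with short leg, purple and teal untouched. One look from above the stop to confirm the far end touches it.

Call:
{"op": "step_arm", "data": {
  "travel": [
    [0,-0.015,0],
    [0,-0.015,0],
    [0,-0.015,0],
    [0,-0.015,0],
    [0,-0.015,0],
    [0,-0.015,0],
    [0,-0.015,0],
    [0,-0.015,0]
  ],
  "delta_rot": [
    [0,0,0],
    [0,0,0],
    [0,0,0],
    [0,0,0],
    [0,0,0],
    [0,0,0],
    [0,0,0],
    [0,0,0]
  ],
  "gripper": [0,0,0,0,0,0,0,0]
}}

```text
t: 20.53
ee_pos: [0.5386, -0.0344, 0.2479]
tool_rot: [2.418, -2.004, -0.003]
ft_force: [0.4, -0.2, 0.3]
finger_gap: -0.0001
```

```bash
python3 -c "
from h import *
st();d=snap('wrist');f=d['frame'][0:200,220:440,::-1];cv2.imwrite('pics/w10.png',cv2.resize(f,None,fx=3,fy=3,interpolation=cv2.INTER_CUBIC))
s=snap('top');save(s,'t10')"
```

```text
t 20.53 board xy mm [-8.1  0.3] z 247.9 yaw rel -90.0 tilt [-0.002  0.    -1.   ] F [ 0.4 -0.2  0.3] q [-0.17  0.44  1.62 -0.    1.08  1.21] gap -0.0
```

View pics/w10.png

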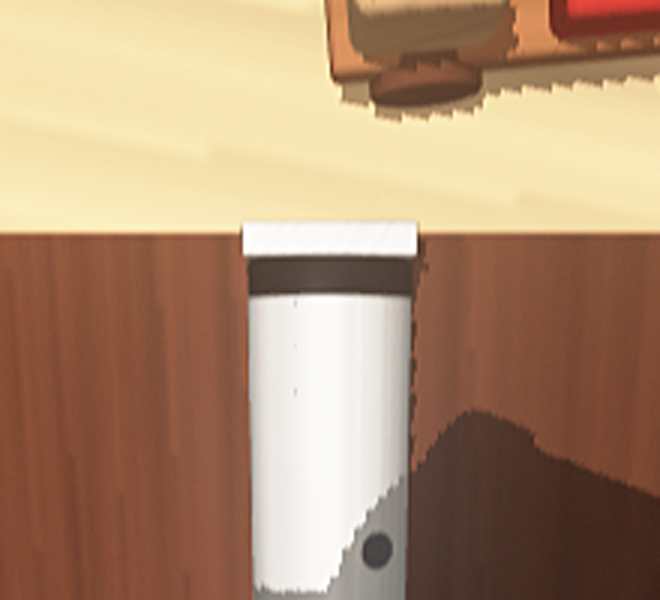

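The far cap (330,273) meets the stop plate (330,240) with no visible gap. The leg is seated and the robot is clear, so I'm handing in.

```bash
python3 -c "
from h import *
print(manip.job_done())"
```

```text
the job is handed in; nothing more can be done
None
```

The long leg is lying in the V-groove with its far end against the stop plate, and I handed the job in at about 20.6 s. I rolled it there with the open fingers against its side, which turned it parallel to the groove. I then slid it along with the shut fingertips on its near end. It was never grasped or lifted.

**In the groove:** The leg's crest dropped about 9 mm and measured y = 0 and yaw 0. The screw hole came into view, so the leg had rolled.

**At the stop:** The push force rose from about 1 N to about 10 N as the tool stalled. The close-up after backing off shows no gap between the far cap and the plate.

**Robot clear:** The gripper was about 175 mm above the bench at hand-in, touching nothing.

**Bystanders:** I never touched the short leg, jar, truck or tubes. The last pictures show the short leg, the truck and the nearest tubes in place; I did not re-check the jar after the moves.

**Small disagreement:** The hole measured 1.3 mm past its expected position along the groove, and the near end also read 1.5–2 mm further along than -75 mm. Both are within the 2 mm calibration, so I relied on the contact force and the picture.

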